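# Check the lever of a funnel dispenser

## Robot

A 7-joint arm with a two-finger parallel gripper is mounted at the origin on a cart in front of the work surface, level with it; the furniture and walls round the work are solid. World frame = base frame: x ahead of the robot, y to its left, z up, the work surface at z = 0. Lengths are in m, angles in rad, forces in N, time in s.
With the tool pointing down it reaches from about 0.425 to 0.875 m from the base axis. Payload 4.7 kg.
Tool frame: the origin (TCP) lies where the fingers leave the gripper's body, on its centre line; the fingertips stand 70 mm ahead of it and the grasp point (between the pads) lies 51 mm ahead of it; z points along the fingers, y is the line along which they close (so a half turn about z gives the same grasp; the last joint's range is limited). The gripper opens to 87 mm and grips with 3 to 60 N. Pads are 19 mm wide; open, the fingers measure 117 mm over their backs; the gripper's body (75 mm by 190 mm) begins 51 mm behind the grasp point.
Start: joints at [-1.306, 0.321, -0.07, 1.45, 0.023, 1.371, -0.057], TCP at [0.161, 0.63, 0.292] pointing down, gripper open.
Joint ranges: [-2.86, 2.86], [-0.3, 2.09], [-1.38, 1.24], [0.06, 2.45], [-1.56, 4.7], [0.09, 2.05], [-2.69, 2.69]. Speed limits (rad/s): [2.57, 2.57, 3.14, 3.14, 3.14, 3.14, 3.14].

## Interface

Orientations are given as a rotation vector (axis times angle).
In Python, from bench import ctrl gives the robot as it stands.
- The arm moves only by the tool play_rows, never from a script. Its argument "increments" is a list that holds one entry, the list of rows, each a list of 7 numbers: the shift along the tool's x, y, z as a fraction of full scale, then the turn, a rotation vector about the tool's x, y, z as a fraction of full scale, then the gripper command: -1 is shut, 1 is fully open, values between are in proportion. A call has 1 to 8 rows; each row is the pose to reach, as a shift and turn from the pose commanded when the call began, along the tool's axes at that moment; what a row does not reach only later rows make up. Full scale, the value 1, is 0.1 m for a shift and 90 degrees for a turn. A row lasts 1/10 s, in which the tool goes at most 50 mm and 8.59 degrees, less where a joint would pass 70% of its speed; a pose out of reach is approached as far as the arm can. A call with a number of a shift or a turn outside -1 to 1 is refused whole. A call with a gripper value outside its range is refused whole. The fingers move at their own pace and stop on an object; "squeeze" is the grip in N (left out, the last holds). Time passes only in rows, so rows that repeat a pose let the fingers close. It gives the time, the measured TCP pose, the force, the opening and the grip force at its end, in the units of the state.
- ctrl.get_state(): the state, without advancing time (a new reading comes with each control period).
- ctrl.get_image(name): name is "side" or "top"; returns the picture (400x640x3 uint8, red, green, blue); there is no depth.
- ctrl.get_calibration(name): a dict with "vertical_fov" (degrees; the focal length in pixels is half the picture's height over the tangent of half this angle, whatever the lens; pixels are square), "cx", "cy" (the principal point, pixels), "R" (3x3) and "t" (3): a world point X has camera coordinates R X + t. Camera axes: x right, y down, z forward; pixel columns grow to the right and rows downward; lengths in m; the calibration is good to about 2 mm. A picture is of the moment at which its call begins. get_calibration takes no time and is no camera call.
- ctrl.close_job(): hands the job in; it is judged then, once.
The state is a dict: "time": time; "joint_positions": joint angles; "qd": joint speeds; "joint_torque": joint torques, N m; "position": TCP position; "tool_rot": TCP orientation; "ft_force": force on the tool from outside, world axes, zero at the start; "torque": the same for the moment, N m; "grip_width": opening from 0.0 (shut) to 1.0 (fully open); "grip_force": force on a finger pad.
Only numpy, scipy, OpenCV 4.12 (cv2) and the standard library are available. Lean on these libraries where they do the work, as an engineer would, in place of code of your own. Each camera call takes 0.05 s, during which the arm holds its last target. There are 200 camera calls.

## Task

Check the hand lever of the funnel dispenser: with the outside of your fingers press the lever in towards the fixed grip bar until it stops, keep it there for a second, then take your fingers off so that it springs all the way back. Then press it in to its stop again and finish while still holding it there, so that I can see it stops short of the bar. Press from the lever's open side without forcing it, do not pinch the lever or touch the bar, and leave the glass, jar, garlic and salt shaker where they stand.

Things in the scene. Friction and masses are not known exactly. Their poses are not given: they have to be found in the camera images.
- dispenser: Fixed steel funnel dispenser. Origin: underside of base plate below the funnel axis, z up. Plate x -55..95, y +-50, 8 thick (mm); column 162 high at x 75; funnel rim 100 across at z 205. Grip bar and hand lever stick out to -x at z 112: lever on the -y side, bar on the +y side; the lever is pressed to +y. Yaw -1.62 to -1.24: both point to the robot's left, the lever nearer the robot.
- grip_bar: Fixed straight grip bar with a black rubber sleeve 18 mm thick, part of the dispenser. Its origin and axes are those of the dispenser; its axis runs along -x at y = +14, z = 112 from x = -20 to x = -185 (mm).
- lever (a joint): Steel hand lever: 0 = sprung out at rest, grows as pressed towards the bar, hard stop at 0.28 rad. At the stop it is parallel to the bar with a 14 mm gap between blade and bar. The spring takes about 1.8 N to start and 5 N at the stop, pushed at lever_pad.
- lever_pin (a point): Axis of the vertical pin the lever turns about, fixed at (-35, -14, 112) mm in the dispenser frame. From it the straight blade, 10 mm thick and 18 mm high (z = 103 to 121 mm), reaches 159 mm, with a round 18 mm knob at its end.
- lever_pad (a point): Pressing point on the outer face of the lever blade, at mid height, 115 mm from the pin. Axes move with the lever: x along the blade to the pin, y into the blade (the way to press), z up. At rest at (-144, -51, 112) mm in the dispenser frame, at the stop at (-150, -19, 112).
- glass_1: Small loose drinking glass, 48 mm wide, 61 mm high, standing on the base plate under the spout; origin under its centre.
- jar_1: Loose glass storage jar with a lid, 59 mm wide, 89 mm high, standing on the counter behind the dispenser's column (robot's right); origin under its centre.
- garlic_2: Loose garlic bulb, 60 mm wide, 59 mm high, on the counter on the robot's side of the lever; origin under its centre.
- salt_shaker: Small loose salt shaker, 18 mm wide, 40 mm high, on the counter near below the bar; origin under its centre.

How it is judged:
On the way, in this order (a step that is already met when the one before it is completed fails the run):
1. the fingers press the lever in to its stop and keep it there (value of joint lever above 0.262 rad and contact force between the fingers and dispenser above 3 N), for 0.5 s.
2. the fingers are off the lever and it has sprung back (value of joint lever below 0.03 rad and contact force between the fingers and dispenser below 0.3 N), for 0.2 s.
3. the fingers press the lever in to its stop again (all of step 1), for 0.2 s.
At the end, for the whole second after the job is handed in: The lever is still held at its stop by the fingers (joint above 0.262 of 0.28 rad, finger force above 3 N), and the glass, jar, garlic and salt shaker stand within 15 mm of where they were (all of step 3 and velocity of joint lever below 0.05 rad/s and distance of each of glass_1, jar_1, garlic_2, salt_shaker from where it was at the start of the episode below 0.015 m); the arm keeps its last pose, push and grip.
It fails at once if the lever is forced (over 30 N) (contact force between the fingers and dispenser above 30 N).
It fails at once if the robot touches the grip bar (contact force between any of the fingers, the arm and grip_bar above 1 N).
It fails at once if the fingers straddle the lever or reach in between lever and bar (y of the grasp point in the frame of lever_pad between 0 and 0.04 m and z of the grasp point in the frame of lever_pad between -0.04 and 0.02 m and x of the grasp point in the frame of lever_pad between -0.04 and 0.1 m).
It fails at once if a bystander is moved, lifted or tipped (distance of any of glass_1, jar_1, garlic_2, salt_shaker from where it was at the start of the episode above 0.02 m or angle between any of glass_1, jar_1, garlic_2, salt_shaker's own z axis and vertical above 0.4 rad).
It also fails if it takes over 54 s, if anything falls off the work surface, if the arm or the gripper's body presses on something with over 40 N, if the wrist force passes 120 N, or if a joint passes its speed limit or range.

## Working session

There is one attempt and no reset: what is moved stays moved. The work goes in short steps, Python scripts to look and compute and a tool call to move; the robot and the scene stay as the last step left them, time stands still between calls to the robot, and variables do not carry over. Pictures are saved under pics/ and viewed, at most 10 in all, crops included, and the job is handed in when it is done.

Besides the shell and the picture viewer there is one more tool, called after "Request:" by a JSON object that holds its "name" and its "arguments". play_rows: Moves the arm, as the interface text tells. Shift numbers are shares of 0.1 m and turn numbers shares of 90 degrees, none past 1 either way. Its arguments: {"type":"object","properties":{"increments":{"type":"array"},"squeeze":{"type":"number"}},"required":["increments"]}

```bash
mkdir -p pics; python3 - <<'E'
from bench import ctrl
import cv2
for n in("side","top"):
    cv2.imwrite(f"pics/{n}0.png",ctrl.get_image(n)[:,:,::-1]); c=ctrl.get_calibration(n); print(n,c)
s=ctrl.get_state();print({k:s[k] for k in("time","position","tool_rot","ft_force","grip_width")})
E
```

```text
side {'vertical_fov': 44.61762682991779, 'cx': 322.48641102701936, 'cy': 191.22497837139045, 'R': array([[-0.33516377, -0.94214352,  0.00555284],
       [-0.40297094,  0.13802287, -0.90474533],
       [ 0.85163353, -0.30547549, -0.42591672]]), 't': array([0.31353166, 0.27629987, 0.55595194])}
top {'vertical_fov': 51.429772714474296, 'cx': 310.9169411083495, 'cy': 198.3018225038515, 'R': array([[-0.01305447, -0.99989406,  0.0064375 ],
       [-0.99638755,  0.01246787, -0.0840024 ],
       [ 0.08391324, -0.00751086, -0.99644476]]), 't': array([0.14395927, 0.48726928, 0.89160214])}
{'time': 0.1, 'position': array([0.16125301, 0.6292887 , 0.29126989]), 'tool_rot': array([-3.92780714e-01, -3.11681609e+00,  2.71034966e-03]), 'ft_force': array([ 0.13594315, -0.42457444,  0.45272631]), 'grip_width': 1.003244852633869}
```

View pics/top0.png

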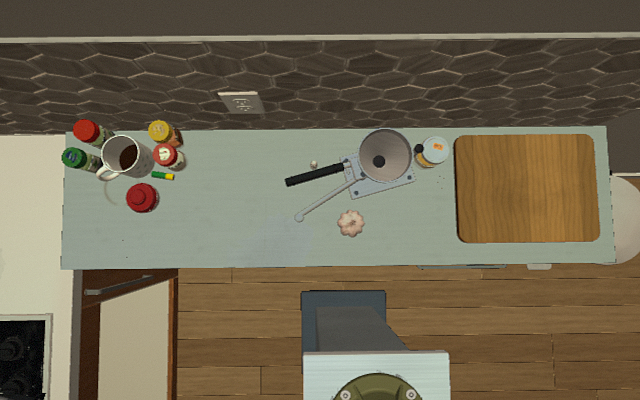

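View pics/side0.png

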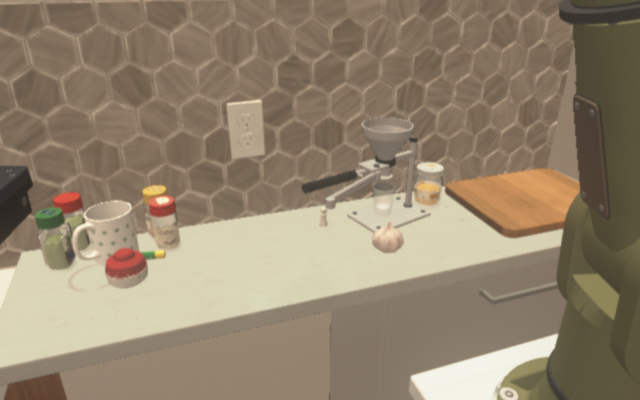

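```bash
python3 - <<'E'
import cv2
a=cv2.imread("pics/top0.png")[120:245,275:455]; cv2.imwrite("pics/tc.png",cv2.resize(a,None,fx=4.4,fy=4.4,interpolation=cv2.INTER_CUBIC))
a=cv2.imread("pics/side0.png")[110:255,295:455]; cv2.imwrite("pics/sc.png",cv2.resize(a,None,fx=4,fy=4,interpolation=cv2.INTER_CUBIC))
E
```

```text
(no output)
```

View pics/tc.png

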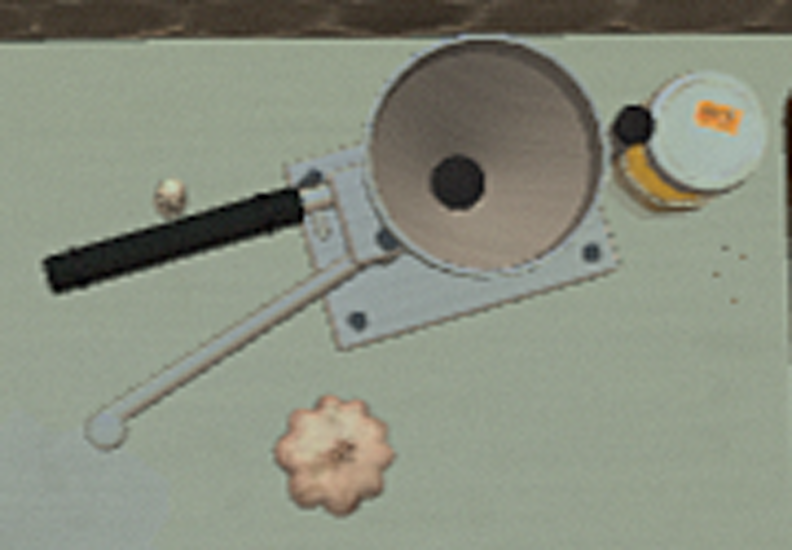

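View pics/sc.png

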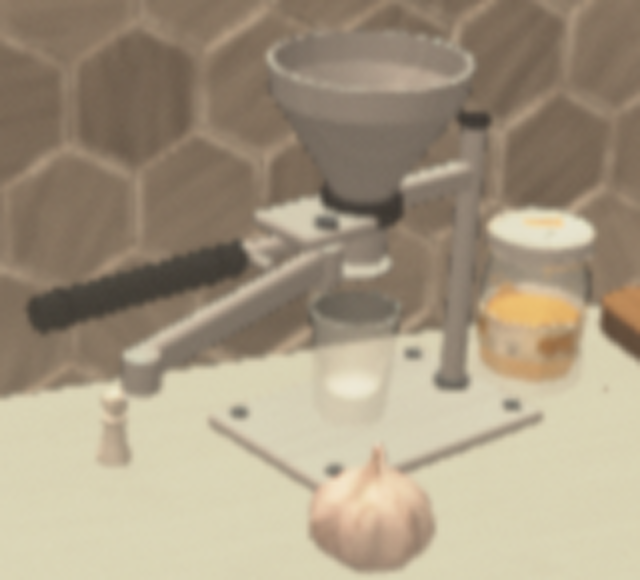

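```bash
cat > h.py <<'E'
from bench import ctrl
import numpy as np
from scipy.optimize import least_squares
from scipy.spatial.transform import Rotation as Ro
C={n:ctrl.get_calibration(n) for n in("side","top")}
def f(n): return 200/np.tan(np.radians(C[n]["vertical_fov"]/2))
def proj(n,X):
    p=C[n]["R"]@X+C[n]["t"]; return np.array([C[n]["cx"],C[n]["cy"]])+f(n)*p[:2]/p[2]
def back(n,uv,z):
    R,t=C[n]["R"],C[n]["t"]; d=R.T@np.array([(uv[0]-C[n]["cx"])/f(n),(uv[1]-C[n]["cy"])/f(n),1]); c=-R.T@t
    return c+d*(z-c[2])/d[2]
T=lambda u,v:(275+u/4.4,120+v/4.4)
S=lambda u,v:(295+u/4,110+v/4)
def d2w(p,q): # dispenser mm -> world m
    return np.r_[Ro.from_euler("z",q[2]).as_matrix()[:2,:2]@(np.array(p[:2])/1000)+q[:2],p[2]/1000]
E
cat > fit.py <<'E'
from h import *
a=.28; k=(-35-159*np.cos(a),-14-159*np.sin(a))
P=[("top",T(106,428),(*k,121)),("top",T(52,275),(-185,14,112)),("top",T(487,155),(0,0,205)),("top",T(342,349),(-55,-50,8)),("top",T(618,266),(95,-50,8)),
("side",S(142,355),(*k,121)),("side",S(42,312),(-185,14,112)),("side",S(370,62),(0,0,205)),("side",S(540,416),(95,-50,8)),("side",S(210,422),(-55,50,8))]
r=lambda q:np.concatenate([proj(n,d2w(p,q))-uv for n,uv,p in P])
s=least_squares(r,[.7,.05,-1.35],loss="soft_l1");q=s.x
print("pose",q.round(4));print(r(q).reshape(-1,2).round(1).tolist())
np.save("q.npy",q)
for n,p in dict(knob=(*k,112),pad0=(-144,-51,112),pad1=(-150,-19,112),barend=(-185,14,112)).items(): print(n,d2w(p,q).round(4))
print("wall",back("top",(330,128),0).round(3),"garlic",back("top",T(335,455),.03).round(3),back("side",S(372,545),0).round(3),"shaker",back("top",T(171,195),.035).round(3),"jar",back("top",T(710,130),.089).round(3))
R0=Ro.from_rotvec(ctrl.get_state()["tool_rot"]).as_matrix();print(R0.round(3))
E
python3 fit.py
```

```text
pose [ 0.5493  0.0047 -1.2864]
[[-3.5, 1.5], [-0.2, 1.3], [0.8, -0.6], [0.5, 0.4], [1.7, -0.3], [-3.6, -0.2], [-0.9, 0.4], [0.8, -2.0], [1.7, -2.7], [-0.7, -3.2]]
knob [0.441  0.1687 0.112 ]
pad0 [0.4599 0.1286 0.112 ]
pad1 [0.4889 0.1433 0.112 ]
barend [0.5108 0.1862 0.112 ]
wall [0.651 0.092 0.   ] garlic [0.433 0.052 0.03 ] [0.443 0.044 0.   ] shaker [0.562 0.13  0.035] jar [ 0.58  -0.121  0.089]
[[-0.969  0.248 -0.   ]
 [ 0.248  0.969 -0.002]
 [-0.    -0.002 -1.   ]]
```

Request:
{"name": "play_rows", "arguments": {"increments": [[[-0.39, -0.43, 0, 0, 0, 0, -1], [-0.78, -0.86, 0, 0, 0, 0, -1], [-0.78, -0.86, 0, 0, 0, 0, -1], [-0.78, -0.86, 0, 0, 0, 0, -1]]], "squeeze": 10}}

```text
time: 0.5
position: [0.2181, 0.5246, 0.2924]
tool_rot: [0.401, 3.115, -0.001]
ft_force: [0.3, 0.5, 0.3]
grip_width: 0.723
grip_force: 0.0
```

Request:
{"name": "play_rows", "arguments": {"increments": [[[-0.39, -0.43, 0, 0, 0, 0, -1], [-0.78, -0.86, 0, 0, 0, 0, -1], [-0.78, -0.86, 0, 0, 0, 0, -1], [-0.78, -0.86, 0, 0, 0, 0, -1]]]}}

```text
time: 0.9
position: [0.2708, 0.4235, 0.2926]
tool_rot: [0.398, 3.116, 0.001]
ft_force: [-0.8, 1.2, -0.7]
grip_width: 0.357
grip_force: 0.0
```

Request:
{"name": "play_rows", "arguments": {"increments": [[[-0.39, -0.43, 0, 0, 0, 0, -1], [-0.78, -0.86, 0, 0, 0, 0, -1], [-0.78, -0.86, 0, 0, 0, 0, -1], [-0.78, -0.86, 0, 0, 0, 0, -1]]]}}

```text
time: 1.3
position: [0.3246, 0.3218, 0.2926]
tool_rot: [0.396, 3.116, 0.002]
ft_force: [0.0, 0.5, -0.9]
grip_width: 0.028
grip_force: 0.0
```

Request:
{"name": "play_rows", "arguments": {"increments": [[[0, 0, 0, 0, 0, 0.09, -1], [0, 0, 0, 0, 0, 0.18, -1], [0, 0, 0, 0, 0, 0.27, -1], [0, 0, 0, 0, 0, 0.36, -1], [0, 0, 0, 0, 0, 0.45, -1], [0, 0, 0, 0, 0, 0.54, -1], [0, 0, 0, 0, 0, 0.62, -1], [0, 0, 0, 0, 0, 0.66, -1]]]}}

```text
time: 2.1
position: [0.3222, 0.3252, 0.2922]
tool_rot: [-1.884, -2.513, -0.001]
ft_force: [0.7, 0.3, -0.4]
grip_width: 0.007
grip_force: 0.0
```

```bash
cat > st.py <<'E'
from h import *
q=np.load("q.npy"); s=ctrl.get_state(); R=Ro.from_rotvec(s["tool_rot"]).as_matrix(); D=Ro.from_euler("z",q[2]).as_matrix()
p=s["position"]; d=D.T@(p-np.r_[q[:2],0])
print("t",s["time"],"p",p.round(4),"disp mm",(d*1e3).round(1),"F disp",(D.T@s["ft_force"]).round(2),"w",round(s["grip_width"],3),"q",np.round(s["joint_positions"],2))
print("tool axes in disp",(D.T@R).round(3).tolist())
import sys
if len(sys.argv)>1:
    g=np.array(list(map(float,sys.argv[1:4]))); print("shift tool (x0.1m)",(R.T@D@(g-d*1e3)/100).round(3))
E
python3 st.py -148 -83 290
```

```text
t 2.1 p [0.3222 0.3252 0.2922] disp mm [-371.3 -128.1  292.2] F disp [-0.1   0.8  -0.42] w 0.007 q [-0.95 -0.09  0.09  1.91  0.01  1.33 -0.57]
tool axes in disp [[-1.0, 0.0, -0.001], [0.0, 1.0, -0.0], [0.001, -0.0, -1.0]]
shift tool (x0.1m) [-2.233  0.451  0.019]
```

Request:
{"name": "play_rows", "arguments": {"increments": [[[-0.5, 0.1, 0, 0, 0, 0, -1], [-1, 0.2, 0, 0, 0, 0, -1], [-1, 0.2, 0, 0, 0, 0, -1]]]}}

```text
time: 2.4
position: [0.3733, 0.229, 0.2926]
tool_rot: [1.891, 2.507, 0.0]
ft_force: [-0.0, 0.4, 1.0]
grip_width: 0.0
grip_force: 0.0
```

Request:
{"name": "play_rows", "arguments": {"increments": [[[-0.5, 0.1, 0, 0, 0, 0, -1], [-1, 0.2, 0, 0, 0, 0, -1], [-1, 0.2, 0, 0, 0, 0, -1]]]}}

```text
time: 2.7
position: [0.4208, 0.1382, 0.2928]
tool_rot: [1.892, 2.505, 0.001]
ft_force: [0.4, 0.4, 0.3]
grip_width: 0.007
grip_force: 0.0
```

Request:
{"name": "play_rows", "arguments": {"increments": [[[-0.23, 0.05, 0, 0, 0, 0, -1], [-0.23, 0.0, 0.4, 0, 0, 0, -1], [-0.23, 0.0, 0.7, 0, 0, 0, -1], [-0.23, 0.0, 0.7, 0, 0, 0, -1], [-0.23, 0.0, 0.7, 0, 0, 0, -1]]]}}

```text
time: 3.2
position: [0.4248, 0.121, 0.2227]
tool_rot: [1.882, 2.516, -0.0]
ft_force: [0.2, -0.2, 0.8]
grip_width: 0.008
grip_force: 0.0
```

```bash
python3 st.py -148 -83 167; python3 - <<'E'
from bench import ctrl
import cv2,numpy as np
a=ctrl.get_image("top")[110:260,260:460,::-1];b=ctrl.get_image("side")[80:260,270:470,::-1]
cv2.imwrite("pics/h1.png",np.hstack([cv2.resize(a,(400,300)),cv2.resize(b,(333,300))]))
E
```

```text
t 3.2 p [0.4248 0.121  0.2227] disp mm [-146.6  -86.9  222.7] F disp [0.23 0.17 0.85] w 0.008 q [-0.74 -0.09  0.38  2.04  0.04  1.19 -0.09]
tool axes in disp [[-1.0, -0.002, 0.0], [-0.002, 1.0, -0.0], [-0.0, -0.0, -1.0]]
shift tool (x0.1m) [0.014 0.039 0.557]
```

View pics/h1.png

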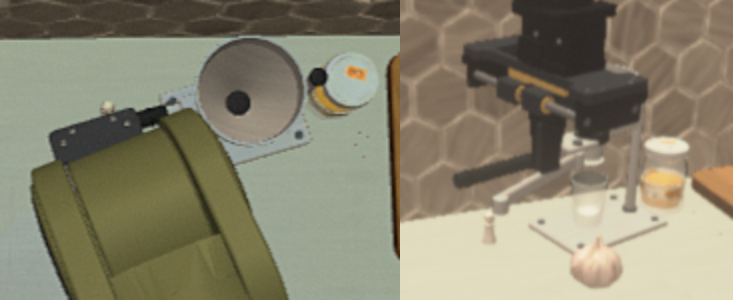

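Request:
{"name": "play_rows", "arguments": {"increments": [[[0, 0, 0.25, 0, 0, 0, -1], [0, 0, 0.5, 0, 0, 0, -1], [0, 0, 0.56, 0, 0, 0, -1], [0, 0, 0.56, 0, 0, 0, -1], [0, 0, 0.56, 0, 0, 0, -1]]]}}

```text
time: 3.8
position: [0.4258, 0.1193, 0.1678]
tool_rot: [1.885, 2.512, 0.004]
ft_force: [0.1, 0.1, 0.9]
grip_width: 0.008
grip_force: 0.0
```

Request:
{"name": "play_rows", "arguments": {"increments": [[[0, 0.05, 0, 0, 0, 0, -1], [0, 0.1, 0, 0, 0, 0, -1], [0, 0.15, 0, 0, 0, 0, -1], [0, 0.2, 0, 0, 0, 0, -1], [0, 0.25, 0, 0, 0, 0, -1], [0, 0.3, 0, 0, 0, 0, -1], [0, 0.3, 0, 0, 0, 0, -1], [0, 0.3, 0, 0, 0, 0, -1]]]}}

```text
time: 4.6
position: [0.4532, 0.127, 0.166]
tool_rot: [-1.885, -2.512, 0.002]
ft_force: [-2.2, 0.0, 2.0]
grip_width: 0.01
grip_force: 0.9
```

```bash
python3 st.py -148 -34 167
```

```text
t 4.6 p [0.4532 0.127  0.166 ] disp mm [-144.4  -57.9  166. ] F disp [-0.65 -2.14  1.98] w 0.01 q [-0.73  0.04  0.41  2.05 -0.02  1.06 -0.03]
tool axes in disp [[-1.0, 0.001, 0.0], [0.001, 1.0, -0.001], [-0.0, -0.001, -1.0]]
shift tool (x0.1m) [ 0.037  0.239 -0.01 ]
```

Request:
{"name": "play_rows", "arguments": {"increments": [[[0, 0.03, 0, 0, 0, 0, -1], [0, 0.06, 0, 0, 0, 0, -1], [0, 0.09, 0, 0, 0, 0, -1], [0, 0.12, 0, 0, 0, 0, -1], [0, 0.15, 0, 0, 0, 0, -1], [0, 0.18, 0, 0, 0, 0, -1], [0, 0.18, 0, 0, 0, 0, -1]]]}}

```text
time: 5.3
position: [0.4709, 0.1324, 0.1661]
tool_rot: [-1.885, -2.513, 0.0]
ft_force: [-4.1, 1.2, 0.2]
grip_width: 0.01
grip_force: 1.8
```

```bash
python3 st.py -148 -34 167
```

```text
t 5.3 p [0.4709 0.1324 0.1661] disp mm [-144.6  -39.3  166.1] F disp [-2.29 -3.64  0.21] w 0.01 q [-0.72  0.08  0.41  2.01 -0.04  1.06 -0.01]
tool axes in disp [[-1.0, 0.001, -0.0], [0.001, 1.0, -0.0], [0.0, -0.0, -1.0]]
shift tool (x0.1m) [ 0.034  0.053 -0.009]
```

Near the stop; now 1 mm per row, reading force as I go.

Request:
{"name": "play_rows", "arguments": {"increments": [[[0, 0.01, 0, 0, 0, 0, -1], [0, 0.02, 0, 0, 0, 0, -1], [0, 0.03, 0, 0, 0, 0, -1], [0, 0.03, 0, 0, 0, 0, -1]]]}}

```text
time: 5.7
position: [0.4734, 0.1332, 0.1661]
tool_rot: [-1.885, -2.513, 0.0]
ft_force: [-4.3, 1.0, 0.4]
grip_width: 0.007
grip_force: 1.9
```

Request:
{"name": "play_rows", "arguments": {"increments": [[[0, 0.01, 0, 0, 0, 0, -1], [0, 0.02, 0, 0, 0, 0, -1], [0, 0.02, 0, 0, 0, 0, -1], [0, 0.02, 0, 0, 0, 0, -1]]]}}

```text
time: 6.1
position: [0.4753, 0.1338, 0.1662]
tool_rot: [-1.885, -2.512, 0.0]
ft_force: [-5.1, 1.9, 0.9]
grip_width: 0.005
grip_force: 2.1
```

```bash
python3 st.py -148 -34 167
```

```text
t 6.1 p [0.4753 0.1338 0.1662] disp mm [-144.6  -34.8  166.2] F disp [-3.25 -4.35  0.92] w 0.005 q [-0.72  0.09  0.41  2.   -0.04  1.06 -0.  ]
tool axes in disp [[-1.0, 0.001, -0.0], [0.001, 1.0, -0.001], [0.0, -0.001, -1.0]]
shift tool (x0.1m) [ 0.034  0.008 -0.008]
```

Request:
{"name": "play_rows", "arguments": {"increments": [[[0, 0.01, 0, 0, 0, 0, -1], [0, 0.02, 0, 0, 0, 0, -1], [0, 0.02, 0, 0, 0, 0, -1]]]}}

```text
time: 6.4
position: [0.4771, 0.1345, 0.1662]
tool_rot: [-1.885, -2.512, 0.0]
ft_force: [-4.8, 2.5, 0.6]
grip_width: 0.004
grip_force: 2.2
```

Request:
{"name": "play_rows", "arguments": {"increments": [[[0, 0.01, 0, 0, 0, 0, -1], [0, 0.02, 0, 0, 0, 0, -1], [0, 0.02, 0, 0, 0, 0, -1]]]}}

```text
time: 6.7
position: [0.479, 0.1351, 0.1661]
tool_rot: [-1.884, -2.512, 0.0]
ft_force: [-5.3, 2.3, 0.5]
grip_width: 0.003
grip_force: 2.3
```

```bash
python3 st.py -148 -34 167
```

```text
t 6.7 p [0.479  0.1351 0.1661] disp mm [-144.9  -30.9  166.1] F disp [-3.66 -4.47  0.5 ] w 0.003 q [-0.72  0.1   0.41  1.99 -0.05  1.06 -0.  ]
tool axes in disp [[-1.0, 0.001, -0.001], [0.001, 1.0, -0.001], [0.001, -0.001, -1.0]]
shift tool (x0.1m) [ 0.031 -0.031 -0.009]
```

Request:
{"name": "play_rows", "arguments": {"increments": [[[0, 0.01, 0, 0, 0, 0, -1], [0, 0.02, 0, 0, 0, 0, -1], [0, 0.02, 0, 0, 0, 0, -1]]]}}

```text
time: 7.0
position: [0.4808, 0.1357, 0.1661]
tool_rot: [-1.884, -2.512, 0.001]
ft_force: [-5.8, 2.3, 0.9]
grip_width: 0.003
grip_force: 2.5
```

Request:
{"name": "play_rows", "arguments": {"increments": [[[0, 0.01, 0, 0, 0, 0, -1], [0, 0.01, 0, 0, 0, 0, -1], [0, 0.01, 0, 0, 0, 0, -1]]]}}

```text
time: 7.3
position: [0.4816, 0.136, 0.1661]
tool_rot: [-1.884, -2.512, 0.001]
ft_force: [-6.8, 1.5, -0.6]
grip_width: 0.005
grip_force: 2.6
```

```bash
python3 st.py -148 -34 167;python3 - <<'E'
from bench import ctrl
import cv2
b=ctrl.get_image("side")[130:230,320:440,::-1]
cv2.imwrite("pics/p1.png",cv2.resize(b,(720,600),interpolation=cv2.INTER_CUBIC))
E
```

```text
t 7.3 p [0.4816 0.136  0.1661] disp mm [-145.   -28.1  166.1] F disp [-3.33 -6.11 -0.58] w 0.005 q [-0.72  0.11  0.41  1.98 -0.05  1.06  0.  ]
tool axes in disp [[-1.0, 0.001, -0.001], [0.001, 1.0, -0.001], [0.001, -0.001, -1.0]]
shift tool (x0.1m) [ 0.03  -0.059 -0.009]
```

View pics/p1.png

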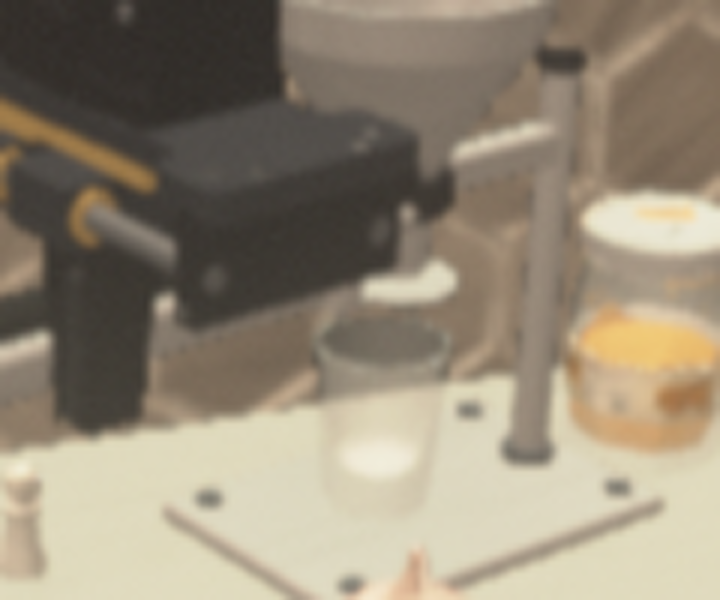

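Request:
{"name": "play_rows", "arguments": {"increments": [[[0, 0.01, 0, 0, 0, 0, -1], [0, 0.01, 0, 0, 0, 0, -1], [0, 0.01, 0, 0, 0, 0, -1]]]}}

```text
time: 7.65
position: [0.4825, 0.1363, 0.1661]
tool_rot: [-1.884, -2.512, 0.001]
ft_force: [-5.6, 1.5, 0.4]
grip_width: 0.005
grip_force: 2.7
```

Request:
{"name": "play_rows", "arguments": {"increments": [[[0, 0.01, 0, 0, 0, 0, -1], [0, 0.01, 0, 0, 0, 0, -1], [0, 0.01, 0, 0, 0, 0, -1]]]}}

```text
time: 7.95
position: [0.4834, 0.1366, 0.1661]
tool_rot: [-1.884, -2.512, 0.001]
ft_force: [-6.5, 2.5, 1.8]
grip_width: 0.003
grip_force: 2.9
```

```bash
python3 st.py -148 -34 167
```

```text
t 7.95 p [0.4834 0.1366 0.1661] disp mm [-145.1  -26.2  166.1] F disp [-4.25 -5.48  1.8 ] w 0.003 q [-0.72  0.11  0.42  1.98 -0.05  1.06  0.  ]
tool axes in disp [[-1.0, 0.001, -0.001], [0.001, 1.0, -0.002], [0.001, -0.002, -1.0]]
shift tool (x0.1m) [ 0.029 -0.078 -0.009]
```

Request:
{"name": "play_rows", "arguments": {"increments": [[[0, 0.01, 0, 0, 0, 0, -1], [0, 0.01, 0, 0, 0, 0, -1], [0, 0.01, 0, 0, 0, 0, -1]]]}}

```text
time: 8.25
position: [0.4836, 0.1367, 0.166]
tool_rot: [-1.883, -2.511, 0.003]
ft_force: [-9.2, 1.7, 2.9]
grip_width: 0.007
grip_force: 4.3
```

Request:
{"name": "play_rows", "arguments": {"increments": [[[0, 0.01, 0, 0, 0, 0, -1], [0, 0.01, 0, 0, 0, 0, -1], [0, 0.01, 0, 0, 0, 0, -1]]]}}

```text
time: 8.55
position: [0.4839, 0.1368, 0.166]
tool_rot: [-1.883, -2.51, 0.006]
ft_force: [-12.1, 0.9, 4.9]
grip_width: 0.008
grip_force: 5.7
```

```bash
python3 st.py -148 -34 167
```

```text
t 8.55 p [0.4839 0.1368 0.166 ] disp mm [-145.1  -25.7  166. ] F disp [ -4.28 -11.33   4.92] w 0.008 q [-0.72  0.12  0.42  1.97 -0.06  1.07  0.01]
tool axes in disp [[-1.0, 0.001, -0.001], [0.001, 1.0, -0.006], [0.001, -0.006, -1.0]]
shift tool (x0.1m) [ 0.029 -0.083 -0.01 ]
```

Request:
{"name": "play_rows", "arguments": {"increments": [[[0, 0, 0, 0, 0, 0, -1], [0, 0, 0, 0, 0, 0, -1], [0, 0, 0, 0, 0, 0, -1], [0, 0, 0, 0, 0, 0, -1], [0, 0, 0, 0, 0, 0, -1], [0, 0, 0, 0, 0, 0, -1], [0, 0, 0, 0, 0, 0, -1], [0, 0, 0, 0, 0, 0, -1]]]}}

```text
time: 9.35
position: [0.4839, 0.1368, 0.166]
tool_rot: [-1.883, -2.51, 0.005]
ft_force: [-10.2, 0.5, 5.7]
grip_width: 0.006
grip_force: 5.7
```

Request:
{"name": "play_rows", "arguments": {"increments": [[[0, 0, 0, 0, 0, 0, -1], [0, 0, 0, 0, 0, 0, -1], [0, 0, 0, 0, 0, 0, -1], [0, 0, 0, 0, 0, 0, -1], [0, 0, 0, 0, 0, 0, -1]]]}}

```text
time: 9.85
position: [0.4839, 0.1368, 0.166]
tool_rot: [-1.883, -2.51, 0.006]
ft_force: [-11.3, 1.7, 6.4]
grip_width: 0.006
grip_force: 5.7
```

Request:
{"name": "play_rows", "arguments": {"increments": [[[0, -0.1, 0, 0, 0, 0, -1], [0, -0.2, 0, 0, 0, 0, -1], [0, -0.3, 0, 0, 0, 0, -1], [0, -0.4, 0, 0, 0, 0, -1], [0, -0.5, 0, 0, 0, 0, -1], [0, -0.55, 0, 0, 0, 0, -1], [0, -0.55, 0, 0, 0, 0, -1], [0, -0.55, 0, 0, 0, 0, -1]]]}}

```text
time: 10.65
position: [0.4338, 0.1216, 0.1666]
tool_rot: [1.885, 2.512, 0.002]
ft_force: [-0.3, -0.4, 0.1]
grip_width: 0.005
grip_force: 0.0
```

Request:
{"name": "play_rows", "arguments": {"increments": [[[0, 0, 0, 0, 0, 0, -1], [0, 0, 0, 0, 0, 0, -1], [0, 0, 0, 0, 0, 0, -1], [0, 0, 0, 0, 0, 0, -1], [0, 0, 0, 0, 0, 0, -1], [0, 0, 0, 0, 0, 0, -1]]]}}

```text
time: 11.25
position: [0.4334, 0.1213, 0.1662]
tool_rot: [1.886, 2.513, -0.0]
ft_force: [0.6, 0.1, -0.4]
grip_width: 0.006
grip_force: 0.0
```

```bash
python3 st.py -148 -26 167;python3 - <<'E'
from bench import ctrl
import cv2
b=ctrl.get_image("side")[130:230,300:420,::-1]
cv2.imwrite("pics/r1.png",cv2.resize(b,(720,600),interpolation=cv2.INTER_CUBIC))
E
```

```text
t 11.25 p [0.4334 0.1213 0.1662] disp mm [-144.4  -78.5  166.2] F disp [ 0.06  0.57 -0.41] w 0.006 q [-0.73 -0.01  0.4   2.09  0.    1.06 -0.05]
tool axes in disp [[-1.0, 0.001, 0.0], [0.001, 1.0, -0.0], [-0.0, -0.0, -1.0]]
shift tool (x0.1m) [ 0.037  0.525 -0.008]
```

View pics/r1.png

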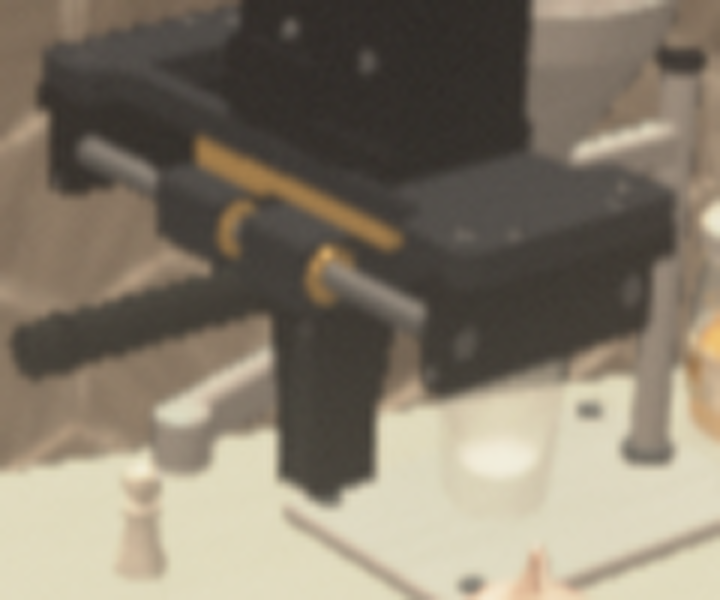

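The knob is back at pixel (330.5, 198.5), the same as at the start, so the lever is fully sprung out. The fingers are clear of it. Now the second press.

Request:
{"name": "play_rows", "arguments": {"increments": [[[0, 0.06, 0, 0, 0, 0, -1], [0, 0.12, 0, 0, 0, 0, -1], [0, 0.18, 0, 0, 0, 0, -1], [0, 0.23, 0, 0, 0, 0, -1], [0, 0.28, 0, 0, 0, 0, -1], [0, 0.33, 0, 0, 0, 0, -1], [0, 0.38, 0, 0, 0, 0, -1], [0, 0.43, 0, 0, 0, 0, -1]]]}}

```text
time: 12.1
position: [0.4742, 0.1337, 0.1659]
tool_rot: [-1.884, -2.512, 0.002]
ft_force: [-5.8, 1.0, 0.1]
grip_width: 0.006
grip_force: 2.2
```

Request:
{"name": "play_rows", "arguments": {"increments": [[[0, 0.03, 0, 0, 0, 0, -1], [0, 0.06, 0, 0, 0, 0, -1], [0, 0.08, 0, 0, 0, 0, -1], [0, 0.1, 0, 0, 0, 0, -1], [0, 0.11, 0, 0, 0, 0, -1], [0, 0.12, 0, 0, 0, 0, -1], [0, 0.12, 0, 0, 0, 0, -1], [0, 0.12, 0, 0, 0, 0, -1]]]}}

```text
time: 12.9
position: [0.4838, 0.137, 0.1657]
tool_rot: [-1.882, -2.509, 0.006]
ft_force: [-10.4, 1.0, 5.3]
grip_width: 0.007
grip_force: 5.5
```

Request:
{"name": "play_rows", "arguments": {"increments": [[[0, 0, 0, 0, 0, 0, -1], [0, 0, 0, 0, 0, 0, -1], [0, 0, 0, 0, 0, 0, -1], [0, 0, 0, 0, 0, 0, -1], [0, 0, 0, 0, 0, 0, -1]]]}}

```text
time: 13.4
position: [0.4838, 0.137, 0.1657]
tool_rot: [-1.882, -2.509, 0.006]
ft_force: [-10.3, 0.1, 4.8]
grip_width: 0.01
grip_force: 5.5
```

```bash
python3 st.py -148 -26 167;python3 - <<'E'
from bench import ctrl
import cv2
b=ctrl.get_image("side")[110:255,295:455,::-1]
cv2.imwrite("pics/e1.png",cv2.resize(b,(640,580),interpolation=cv2.INTER_CUBIC))
E
```

```text
t 13.4 p [0.4838 0.137  0.1657] disp mm [-145.3  -25.7  165.7] F disp [-2.94 -9.85  4.84] w 0.01 q [-0.72  0.12  0.42  1.97 -0.06  1.07  0.01]
tool axes in disp [[-1.0, 0.001, -0.001], [0.001, 1.0, -0.006], [0.001, -0.006, -1.0]]
shift tool (x0.1m) [ 0.027 -0.003 -0.013]
```

View pics/e1.png

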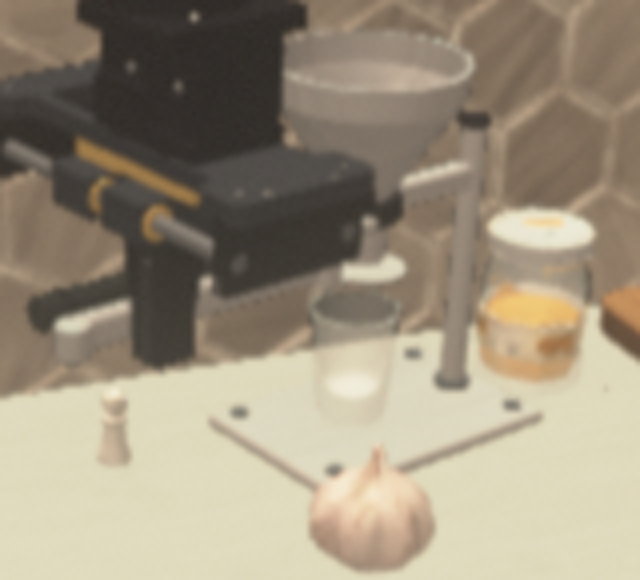

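The lever is parallel to the bar, with its knob at crop (75, 322), and the other objects haven't moved. I'll check that the knob is where it should be at the stop before handing in.

```bash
python3 - <<'E'
from h import *
q=np.load("q.npy"); L=152
for a in (0,.03,.28):
    u=proj("side",d2w((-35-L*np.cos(a),-14-L*np.sin(a),121),q)); print(a,((u-[295,110])*4).round(0))
E
```

```text
0 [ 70. 318.]
0.03 [ 76. 321.]
0.28 [138. 349.]
```

```bash
python3 -c "
from bench import ctrl
print(ctrl.close_job())"
```

```text
the job is handed in; nothing more can be done
None
```

I pressed the lever to its stop and held it over 1 s, let it spring fully back, then pressed it to the stop again and handed in the job still holding it there at about 10 N; in the last picture it is parallel to the bar and the glass, jar, garlic and salt shaker haven't moved, but no verdict was returned.

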